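# Hang the power supply on the mounting rail and set it off the end stop

## Robot

A 6-joint arm with a two-finger parallel gripper is mounted at the origin on the work surface. World frame = base frame: x ahead of the robot, y to its left, z up, the work surface at z = 0. Lengths are in m, angles in rad, forces in N, time in s.
With the tool pointing down it reaches from about 0.35 to 0.975 m from the base axis. Payload 4.9 kg.
Tool frame: the origin (TCP) lies on the centre line of the jaws, within the pads' length; the fingertips stand manip.tcp_to_tips ahead of it and the grasp point (between the pads) is the TCP (manip.tcp_to_tips is the distance from the TCP to the fingertips, in m); y points along the fingers, z is the direction in which the jaws open and shut, and the axes are right-handed (so a half turn about y gives the same grasp; the last joint's range is limited). The gripper opens to 85 mm and grips with 20 to 120 N. Pads are 22 mm wide; open, the fingers measure 114 mm over their backs; the gripper's body (76 mm by 85 mm) begins 54 mm behind the grasp point. The pads swing forward as they close: fully open they stand 13 mm farther back than shut.
Start: joints at [-1.391, 0.053, 1.613, -0, 1.476, -0.119], TCP at [0.184, -0.597, 0.25] pointing down, gripper open.
Joint ranges: [-3.01, 3.01], [-1.01, 2.22], [0.06, 2.58], [-1.02, 4.17], [0.09, 2.62], [-3.14, 3.14]. Speed limits (rad/s): [2.57, 2.57, 3.14, 3.14, 3.14, 3.14].

## Interface

Orientations are given as a unit quaternion [w, x, y, z].
In Python, from plant import manip gives the robot as it stands.
- The arm moves only by the tool apply_moves, never from a script. Its argument "moves" is a list of rows, each a list of 7 numbers: the gripper's target within -1 to 1 (shut at 1, half-way at 0, fully open at -1), then the shift along the tool's x, y, z in mm, then the turn, a rotation vector about the tool's x, y, z in degrees. A call has 1 to 20 rows; each row shifts and turns the commanded pose from where the row before left it, along the tool's axes as they then stand; what a row does not reach is not made up. A row lasts 1/10 s, in which the tool goes at most 50 mm and 8.59 degrees, less where a joint would pass 70% of its speed; a pose out of reach is approached as far as the arm can. A call with a gripper value outside its range is refused whole. The fingers move at their own pace and stop on an object; the grip force is fixed at half the most. Time passes only in rows, so rows that do not move let the fingers close. It gives the time, the measured TCP pose, the force and the opening at its end, in the units of the state.
- manip.state(): the state, without advancing time (a new reading comes with each control period).
- manip.grab_frame(name): name is "side" or "top" or "wrist"; returns the picture (480x640x3 uint8, blue, green, red); there is no depth.
- manip.calibration(name): a dict with "mtx" (3x3 intrinsics, pixels), "T" (4x4, takes a point from camera to world coordinates); the wrist camera has in their place "T_tool_cam" (4x4, takes a point from camera to tool coordinates, whose origin is the TCP and whose axes are the tool frame's). Camera axes: x right, y down, z forward; pixel columns grow to the right and rows downward; lengths in m; the calibration is good to about 2 mm. The wrist camera is an equidistant fisheye: a pixel r from the principal point sees the ray r / f radians off the axis. A picture is of the moment at which its call begins: read the wrist's pose just before it. calibration takes no time and is no camera call.
- manip.job_done(): hands the job in, once; it reports no verdict.
The state is a dict: "time": time; "joint_pos": joint angles; "joint_vel": joint speeds; "joint_efforts": joint torques, N m; "tool_pos": TCP position; "tool_rot": TCP orientation; "contact_force": force on the tool from outside, world axes, zero at the start; "ft_torque": the same for the moment, N m; "gripper_width": opening from 0.0 (shut) to 1.0 (fully open).
Only numpy, scipy, OpenCV 4.12 (cv2) and the standard library are available. Lean on these libraries where they do the work, as an engineer would, in place of code of your own. Each camera call takes 0.05 s, during which the arm holds its last target. There are 200 camera calls.

## Task

The power supply lying on the desk belongs on the mounting rail of the sloping test stand: lift its hook over the rail's upper lip in the free stretch, a few centimetres clear of the end stop, and lower it until the hook is fully home behind the lip, with its back flat on the panel. Keeping it home, slide it gently along the rail until you feel it touch the narrow end stop (do not ram it), then back it off to leave a 10 mm air gap and let go. Leave the other things on the desk as they are.

Things in the scene. Friction and masses are not known exactly. Their poses are not given: they have to be found in the camera images.
- supply: The power supply: a plain metal box with a hook, about 0.5 kg, lying on its back on the desk. Origin: in the plane of its back supports, under the case's centre; z points out of its front (up as it lies), x to its hook end, y across. The case spans x -55..55, y -25..25, z 22..97 mm; grip its flat sides (y) near the front. At its lower end a foot (x -55..-43, z 0..22) stands out behind.
- hook_seat (a point): Inner corner of the supply's hook, at (39, 0, 0) mm in the supply's frame. The hook, 40 mm wide, is a block (x 39..53, z 0..22 mm of the supply) with a flat tongue (x 23..39, z 0..4) pointing to the lower end. Fully home, this point lies on the line x = 0, z = 0 of rail and the supply's axes are parallel to the rail's.
- rail: Steel mounting rail, 400 mm long, on the stand's sloping panel. Origin: mid-length, on the panel surface directly behind the upper edge of the lip; x up the slope, y along the rail, z out of the panel (30 degrees from vertical, leaning to the robot). The lip spans x -4..0, z 10..17 mm; lower down the rail reaches x -40, z 15. The space behind the lip (x -20..0, z 0..10) is free for the tongue.
- stand: Fixed test stand carrying the rail; its panel slopes 30 degrees, 420 mm wide (along the rail), from 115 mm below to 70 mm above the rail's origin line. Origin on the desk, 140 mm under the rail's origin. Friction on the panel is high: the supply may not slide home by itself.
- end_stop: The end stop: a narrow grey clamp fixed on the rail, 20 mm wide along it, 67 mm long, standing 42 mm off the panel; left in some starts, right in others. Origin: on the rail's origin line, mid-width; axes upright. When the supply touches it, hook_seat is 35 mm from this origin; at a 10 mm gap, 45 mm.
- controller: A wide grey controller fixed on the rail toward the other end, 90 mm wide along the rail, 104 mm long, standing 43 mm off the panel; stays where it is. Origin: on the rail's origin line, in the middle of its width.
- cup: Bystander: white paper cup, 80 mm across, 100 mm tall.
- screwdriver: Bystander: screwdriver, 190 mm long, lying flat; origin at its underside.
- mouse: Bystander: black computer mouse, 105 x 60 x 30 mm.
- adapter: Bystander: white plug adapter, 75 x 50 x 35 mm.
- relay_box: Bystander: small grey relay box without any hook, 80 x 36 x 50 mm.
- tape: Bystander: roll of black tape lying flat, 90 mm across, 20 mm high.
- wrench: Bystander: wrench, 160 mm long, lying flat.

How it is judged:
On the way, in this order (a step that is already met when the one before it is completed fails the run):
1. the supply's hook is fully home behind the rail's lip, its back on the panel, at least 20 mm clear of the end stop (x of hook_seat in the frame of rail between -0.004 and 0.003 m and z of hook_seat in the frame of rail between -0.004 and 0.004 m and angle between the z axis of supply and the z axis of rail, either way round below 0.06 rad and angle between the y axis of supply and the y axis of rail, either way round below 0.06 rad and distance between hook_seat and end_stop above 0.055 m), for 0.1 s.
2. still hooked behind the lip, the supply has been slid until it touches the end stop (contact force between supply and end_stop above 1 N and x of hook_seat in the frame of rail below 0.006 m and z of hook_seat in the frame of rail below 0.006 m), for 0.05 s.
At the end, for the whole second after the job is handed in: The supply rests released on the rail, its hook corner within 3 mm of home up the slope and 4 mm of the panel, square to the rail within 0.06 rad, with an air gap of 5 to 16 mm to the end stop (x of hook_seat in the frame of rail between -0.004 and 0.003 m and z of hook_seat in the frame of rail between -0.004 and 0.004 m and angle between the z axis of supply and the z axis of rail, either way round below 0.06 rad and angle between the y axis of supply and the y axis of rail, either way round below 0.06 rad and distance between hook_seat and end_stop between 0.04 and 0.051 m and linear speed of supply below 0.01 m/s and contact force between the fingers and supply below 0.1 N); the robot touches nothing.
It fails at once if the end stop is rammed (over 35 N) (contact force between supply and end_stop above 35 N).
It fails at once if the supply is dropped or flung (over 1.2 m/s) (linear speed of supply above 1.2 m/s).
It fails at once if a bystander is moved more than 30 mm (distance of any of cup, screwdriver, mouse, adapter, relay_box, tape, wrench from where it was at the start of the episode above 0.03 m).
It also fails if it takes over 59 s, if anything falls off the work surface, if the arm or the gripper's body presses on something with over 40 N, if the wrist force passes 120 N, or if a joint passes its speed limit or range.

## Working session

There is one attempt and no reset: what is moved stays moved. The work goes in short steps, Python scripts to look and compute and a tool call to move; the robot and the scene stay as the last step left them, time stands still between calls to the robot, and variables do not carry over. Pictures are saved under pics/ and viewed, about 8 in all and at most 12, crops included, and the job is handed in when it is done.

Besides the shell and the picture viewer there is one more tool, called after "Emit:" as name(argument=value, ...), one argument or row to a line, values as JSON. apply_moves: Moves the arm, as the interface text tells. Its arguments: {"type":"object","properties":{"moves":{"type":"array","items":{"type":"array","items":{"type":"number"}}}},"required":["moves"]}

```bash
mkdir -p pics; ls
python3 - <<'E'
from plant import manip
import cv2,numpy as np
np.set_printoptions(precision=4,suppress=True)
s=manip.state();print(s,manip.tcp_to_tips)
for n in("side","top","wrist"):
    c=manip.calibration(n);print(n,c)
    cv2.imwrite(f"pics/{n}0.png",manip.grab_frame(n))
E
```

```text
pics
{'time': 0.0, 'joint_pos': array([-1.391 ,  0.0534,  1.6143,  0.    ,  1.476 , -0.119 ]), 'joint_vel': array([-0.0009, -0.0005, -0.001 ,  0.0001,  0.001 ,  0.0034]), 'joint_efforts': array([  0.0008, -39.3676, -37.018 ,  -0.    ,   0.0069,  -0.    ]), 'tool_pos': array([ 0.1839, -0.5967,  0.2491]), 'tool_rot': array([ 0.1052, -0.1053,  0.7   , -0.6985]), 'contact_force': array([-0.4144, -0.1453,  0.8951]), 'ft_torque': array([-0.014 ,  0.0095,  0.0224]), 'gripper_width': 0.9970840631504473} 0.019
side {'mtx': array([[586.046 ,   0.    , 321.6355],
       [  0.    , 586.046 , 255.1169],
       [  0.    ,   0.    ,   1.    ]]), 'T': array([[-0.8449, -0.3406,  0.4125,  0.0382],
       [-0.5344,  0.5037, -0.6787,  0.823 ],
       [ 0.0233, -0.7939, -0.6076,  0.9155],
       [ 0.    ,  0.    ,  0.    ,  1.    ]])}
top {'mtx': array([[461.3568,   0.    , 323.8322],
       [  0.    , 461.3568, 237.4465],
       [  0.    ,   0.    ,   1.    ]]), 'T': array([[ 0.0097, -0.9962,  0.0863,  0.4476],
       [-0.9999, -0.0091,  0.0077, -0.0624],
       [-0.0068, -0.0864, -0.9962,  1.338 ],
       [ 0.    ,  0.    ,  0.    ,  1.    ]])}
wrist {'mtx': array([[371.6483,   0.    , 310.4794],
       [  0.    , 371.6483, 239.8174],
       [  0.    ,   0.    ,   1.    ]]), 'T_tool_cam': array([[-0.0002,  0.9504,  0.3111, -0.0789],
       [ 0.0002, -0.3111,  0.9504, -0.1237],
       [ 1.    ,  0.0003, -0.0001, -0.0003],
       [ 0.    ,  0.    ,  0.    ,  1.    ]])}
```

View pics/top0.png

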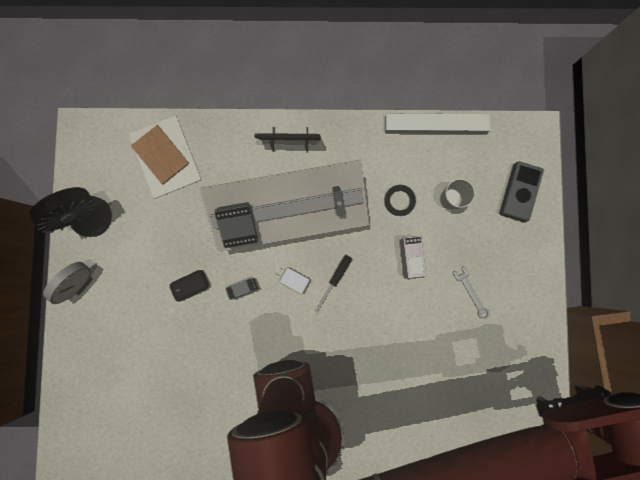

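View pics/side0.png

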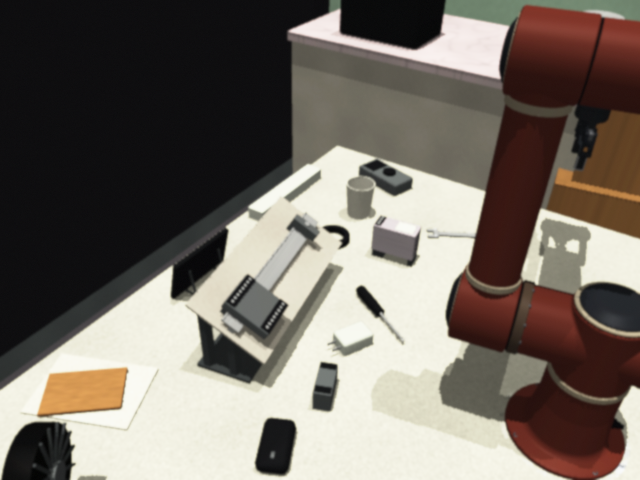

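```bash
cat > h.py <<'E'
from plant import manip
import cv2,numpy as np
from scipy.spatial.transform import Rotation as R
np.set_printoptions(precision=4,suppress=True)
def ray(n,uv):
    c=manip.calibration(n);T=c["T"]
    d=T[:3,:3]@np.linalg.solve(c["mtx"],[uv[0],uv[1],1.]);return T[:3,3],d
def onz(n,uv,z):
    o,d=ray(n,uv);return o+d*(z-o[2])/d[2]
def tri(uv1,uv2):
    o1,d1=ray("top",uv1);o2,d2=ray("side",uv2)
    s=np.linalg.lstsq(np.c_[d1,-d2],o2-o1,rcond=None)[0]
    a,b=o1+d1*s[0],o2+d2*s[1];return (a+b)/2,np.linalg.norm(a-b)
def pose():
    s=manip.state();q=s["tool_rot"];return s["tool_pos"],R.from_quat([q[1],q[2],q[3],q[0]]).as_matrix()
def wproj(P,p,M):
    c=manip.calibration("wrist");T=c["T_tool_cam"];K=c["mtx"]
    q=T[:3,:3].T@(M.T@(np.atleast_2d(P)-p).T-T[:3,3:]);r=np.hypot(q[0],q[1]);th=np.arctan2(r,q[2])
    return np.c_[K[0,2]+K[0,0]*th*q[0]/r,K[1,2]+K[1,1]*th*q[1]/r]
def wray(uv,p,M):
    c=manip.calibration("wrist");T=c["T_tool_cam"];K=c["mtx"]
    x=(np.array(uv,float)-K[:2,2])/K[0,0];th=np.hypot(*x)
    d=np.r_[x/th*np.sin(th),np.cos(th)]
    return p+M@T[:3,3],M@T[:3,:3]@d
def wplane(uv,p,M,q,n):
    o,d=wray(uv,p,M);return o+d*(((q-o)@n)/(d@n))
E
python3 - <<'E'
from h import *
print("panel",[onz("top",u,z) for u,z in(((202,187),.175),((360,160),.175),((369,228),.0825),((211,253),.0825))])
print("sup",onz("top",(414,243),.097),onz("top",(414,257),.097))
p,M=pose();print(p,M)
t=cv2.imread("pics/top0.png")[140:330,180:500];
cv2.imwrite("pics/c.png",np.hstack([cv2.resize(t,None,fx=2.5,fy=2.5,interpolation=2)]))
E
```

```text
panel [array([0.6751, 0.2596, 0.175 ]), array([ 0.7487, -0.1443,  0.175 ]), array([ 0.5834, -0.176 ,  0.0825]), array([0.511 , 0.2547, 0.0825])]
sup [ 0.5423 -0.2959  0.097 ] [ 0.5046 -0.2956  0.097 ]
[ 0.1839 -0.5969  0.2494] [[-0.9557 -0.0003  0.2943]
 [-0.2943  0.0016 -0.9557]
 [-0.0002 -1.     -0.0016]]
```

View pics/c.png

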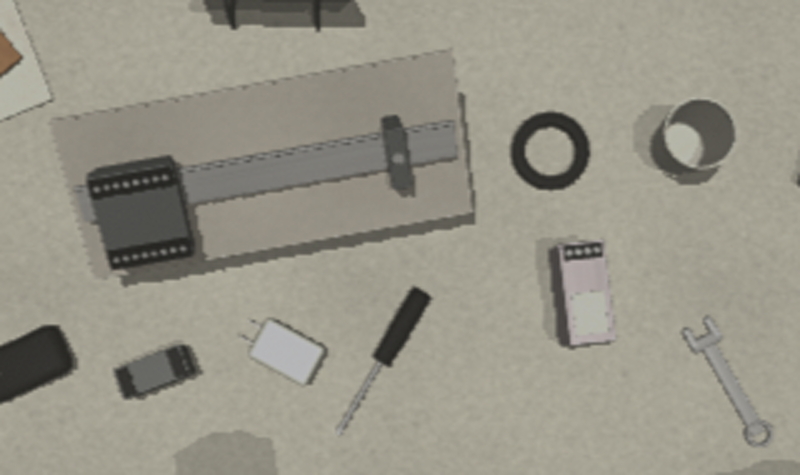

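Run:
```python
from h import *
w=[onz("top",(u/2.5+180,v/2.5+140),.097) for u,v in((557,243),(604,241),(613,343),(566,346))]
print(w,np.mean(w,0)); w=np.array(w); d=w[0]+w[1]-w[2]-w[3]; print("yaw",np.degrees(np.arctan2(d[1],d[0])),np.linalg.norm(d)/2)
for n,u in dict(stop_hi=(393,118),stop_lo=(403,194)).items(): print(n,onz("top",(u[0]/2.5+180,u[1]/2.5+140),.18))
p,M=pose()
yaw=np.arctan2(d[1],d[0]); X=-np.r_[np.cos(yaw),np.sin(yaw),0];Y=np.r_[0,0,-1.];Z=np.cross(X,Y)
N=np.c_[X,Y,Z]
print("turn",np.degrees(R.from_matrix(M.T@N).as_rotvec()))
t=np.r_[np.mean(w,0)[:2],.25]; print("shift tool",M.T@(t-p)*1000)
```

```text
[array([ 0.5577, -0.2658,  0.097 ]), array([ 0.5603, -0.3165,  0.097 ]), array([ 0.4508, -0.3251,  0.097 ]), array([ 0.4471, -0.2749,  0.097 ])] [ 0.504  -0.2956  0.097 ]
yaw 4.607924912681411 0.11042633837940134
stop_hi [ 0.6765 -0.0862  0.18  ]
stop_lo [ 0.5987 -0.0969  0.18  ]
turn [ 0.0906 12.51   -0.0008]
shift tool [-394.6018   -0.2686 -193.7286]
```

Emit:
apply_moves(
  moves=[
    [-1, -40, 0, -19.5, 0, 0, 0],
    [-1, -40, 0, -19.5, 0, 0, 0],
    [-1, -40, 0, -19.5, 0, 0, 0],
    [-1, -40, 0, -19.5, 0, 0, 0],
    [-1, -40, 0, -19.5, 0, 0, 0],
    [-1, -40, 0, -19.5, 0, 0, 0],
    [-1, -40, 0, -19.5, 0, 0, 0],
    [-1, -40, 0, -19.5, 0, 0, 0],
    [-1, -40, 0, -19.5, 0, 0, 0],
    [-1, -34.6, 0, -18.2, 0, 0, 0],
    [-1, 0, 0, 0, 0, 6.25, 0],
    [-1, 0, 0, 0, 0, 6.25, 0],
    [-1, 0, 0, 0, 0, 0, 0],
  ],
)

```text
time: 1.45
tool_pos: [0.5042, -0.2955, 0.2498]
tool_rot: [0.029, -0.029, 0.707, -0.706]
contact_force: [1.3, 1.1, -0.3]
gripper_width: 0.996
```

Run:
```python
from h import *
p,M=pose();print(p,M,manip.state()["joint_pos"],manip.state()["time"])
cv2.imwrite("pics/w1.png",manip.grab_frame("wrist"))
```

```text
[ 0.5042 -0.2955  0.2498] [[-0.9967 -0.0007  0.0816]
 [-0.0816  0.0005 -0.9967]
 [ 0.0007 -1.     -0.0006]] [-0.6574 -0.0423  1.7091 -0.      1.4757  0.8317] 1.45
```

View pics/w1.png

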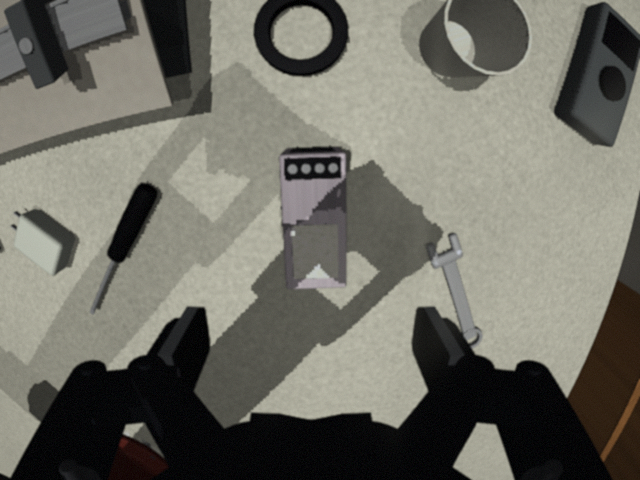

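Run:
```python
from h import *
a=cv2.imread("pics/side0.png")[205:275,355:435]
b=cv2.imread("pics/w1.png")[130:310,250:390]
a=cv2.resize(a,(400,350),interpolation=2); b=cv2.resize(b,(350,450),interpolation=2)
c=np.zeros((450,760,3),np.uint8);c[:350,:400]=a;c[:,405:755]=b
cv2.imwrite("pics/c2.png",np.clip(c*1.5,0,255).astype(np.uint8))
```

```text
(no output)
```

View pics/c2.png

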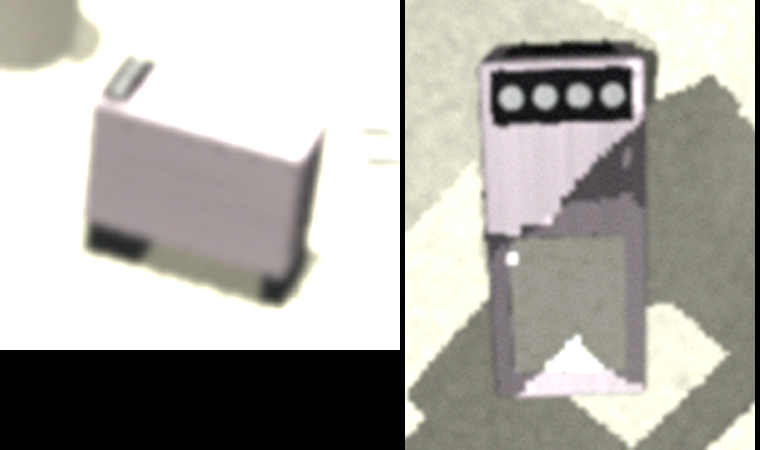

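Run:
```python
from h import *
p,M=pose()
w=np.array([wplane(u,p,M,np.r_[0,0,.097],np.r_[0,0,1.]) for u in((280,155.2),(346.5,155.2),(346.5,286),(286.8,288.4))])
print(w,w.mean(0));d=w[0]+w[1]-w[2]-w[3];yaw=np.arctan2(d[1],d[0]);print(np.degrees(yaw),np.linalg.norm(d)/2)
print("tool shift",M.T@(np.r_[w.mean(0)[:2],.075]-p)*1000,"turn",np.degrees(np.arctan2(*-M[:2,0][::-1])),)
```

```text
[[ 0.5562 -0.2685  0.097 ]
 [ 0.5604 -0.3177  0.097 ]
 [ 0.4548 -0.3295  0.097 ]
 [ 0.4486 -0.2806  0.097 ]] [ 0.505  -0.2991  0.097 ]
6.377358871248429 0.10727011266401454
tool shift [ -0.806  174.9078   3.4503] turn 4.760239980486422
```

Emit:
apply_moves(
  moves=[
    [-1, 0, 30, 2, 0, -0.8, 0],
    [-1, 0, 45, 0, 0, 0, 0],
    [-1, 0, 45, 0, 0, 0, 0],
    [-1, 0, 35, 0, 0, 0, 0],
    [-1, 0, 15, 0, 0, 0, 0],
    [-1, 0, 8, 0, 0, 0, 0],
    [0, 0, 0, 0, 0, 0, 0],
    [0.5, 0, 0, 0, 0, 0, 0],
    [1, 0, 0, 0, 0, 0, 0],
    [1, 0, 0, 0, 0, 0, 0],
    [1, 0, 0, 0, 0, 0, 0],
    [1, 0, 0, 0, 0, 0, 0],
    [1, 0, 0, 0, 0, 0, 0],
  ],
)

```text
time: 2.8
tool_pos: [0.5057, -0.299, 0.075]
tool_rot: [-0.035, 0.032, -0.705, 0.707]
contact_force: [-1.3, 1.2, 6.8]
gripper_width: 0.578
```

Emit:
apply_moves(
  moves=[
    [1, 0, -10, 0, 0, 0, 0],
    [1, 0, -35, 0, 0, 0, 0],
    [1, 0, -45, 0, 0, 0, 0],
    [1, 0, -45, 0, 0, 0, 0],
    [1, 0, -45, 0, 0, 0, 0],
    [1, 0, -45, 0, 0, 0, 0],
    [1, 0, -25, 0, 0, 0, 0],
    [1, 0, 0, 0, 0, 0, 0],
  ],
)

```text
time: 3.6
tool_pos: [0.5054, -0.2989, 0.3277]
tool_rot: [-0.036, 0.031, -0.704, 0.708]
contact_force: [-0.4, -0.3, -4.4]
gripper_width: 0.578
```

```bash
cat > r.py <<'E'
from h import *
def rail(o,yawdeg):
    y=np.radians(yawdeg);c,s=np.cos(y),np.sin(y);a=np.radians(30)
    X=np.r_[c*np.cos(a),s*np.cos(a),np.sin(a)];Z=np.r_[-c*np.sin(a),-s*np.sin(a),np.cos(a)]
    return np.array(o,float),np.c_[X,np.cross(Z,X),Z]
def plan(F,hook,tcp=(0,0,.075)):
    """tool shift (mm, in present tool axes), turn for hook_seat at rail coords `hook`"""
    o,A=F;p,M=pose();N=np.c_[-A[:,0],-A[:,2],-A[:,1]]
    if np.linalg.det(N)<0:N[:,2]*=-1
    t=o+A@(np.array(hook)-np.r_[.039,0,0]+np.array(tcp))
    return M.T@(t-p)*1000,np.degrees(R.from_matrix(M.T@N).as_rotvec()),N.T@(t-p)*1000,t
E
python3 - <<'E'
from r import *
F=rail((.649,.052,.14),10);print(F[1])
for u,z in(((393,118),.18),((403,194),.16),((142,213),.165),((193,250),.15),((176,160),.19)):
    P=onz("top",(u[0]/2.5+180,u[1]/2.5+140),z);print(P,F[1].T@(P-F[0]))
print(manip.state()); print(plan(F,(.05,-.06,.12)))
E
```

```text
[[ 0.8529 -0.1736 -0.4924]
 [ 0.1504  0.9848 -0.0868]
 [ 0.5     0.      0.866 ]]
[ 0.6765 -0.0862  0.18  ] [ 0.0226 -0.1409  0.0331]
[ 0.6013 -0.0975  0.16  ] [-0.0532 -0.1389  0.0538]
[0.5787 0.1698 0.165 ] [-0.0298  0.1283  0.0461]
[0.5423 0.119  0.15  ] [-0.0759  0.0845  0.0554]
[0.6298 0.132  0.19  ] [0.0207 0.0821 0.0458]
{'time': 3.6, 'joint_pos': array([-0.6608, -0.0767,  1.6135, -0.0001,  1.596 ,  0.8153]), 'joint_vel': array([-0.0003,  0.0402,  0.0939, -0.0001, -0.0343,  0.0005]), 'joint_efforts': array([  0.0035, -36.0348, -39.4955,   0.0001,   0.2946,  -0.0003]), 'tool_pos': array([ 0.5054, -0.2989,  0.3277]), 'tool_rot': array([-0.0358,  0.0311, -0.7043,  0.7083]), 'contact_force': array([-0.3809, -0.3043, -4.412 ]), 'ft_torque': array([-0.0306, -0.0108, -0.0345]), 'gripper_width': 0.5776962167522137}
(array([ -93.1804,   12.3226, -268.9945]), array([-1.5517, -4.3759, 29.6341]), array([ -92.412 ,   68.7849, -260.6169]), array([ 0.5728, -0.0224,  0.3144]))
```

Emit:
apply_moves(
  moves=[
    [1, -8, 1, -20, 0, 0, 0],
    [1, -14, 2, -40, 0, 0, 0],
    [1, -14, 2, -40, 0, 0, 0],
    [1, -14, 2, -40, 0, 0, 0],
    [1, -14, 2, -40, 0, 0, 0],
    [1, -14, 2, -40, 0, 0, 0],
    [1, -12, 1, -34, 0, 0, 0],
    [1, -3, 0, -15, 0, 0, 0],
    [1, 0, 0, 0, -0.2, -0.5, 3.6],
    [1, 0, 0, 0, -0.35, -1, 6.7],
    [1, 0, 0, 0, -0.35, -1, 6.7],
    [1, 0, 0, 0, -0.35, -1, 6.7],
    [1, 0, 0, 0, -0.3, -0.8, 5.9],
    [1, 0, 0, 0, 0, 0, 0],
    [1, 0, 0, 0, 0, 0, 0],
  ],
)

```text
time: 5.1
tool_pos: [0.5702, -0.0218, 0.3078]
tool_rot: [0.236, 0.12, 0.7, -0.663]
contact_force: [0.4, 0.1, -4.5]
gripper_width: 0.579
```

Run:
```python
from r import *
p,M=pose();print(p,M,manip.state()["joint_pos"]);np.savez("w2",p=p,M=M)
F=rail((.649,.052,.14),10)
im=manip.grab_frame("wrist");im=np.clip(im*1.4,0,255).astype(np.uint8);cv2.imwrite("pics/w2.png",im)
print(plan(F,(.05,-.06,.12)))
s=manip.grab_frame("side");cv2.imwrite("pics/side2.png",s)
```

```text
[ 0.5702 -0.0218  0.3078] [[-0.8598  0.4811  0.1712]
 [-0.1453  0.0909 -0.9852]
 [-0.4896 -0.8719 -0.0082]] [-0.2685 -0.4079  1.9767  0.2418  1.1173  1.0766]
(array([-3.958 , -3.8042,  0.9253]), array([ 0.3218, -0.3156,  0.5721]), array([-3.9905, -3.7592,  0.9684]), array([ 0.5728, -0.0224,  0.3144]))
```

View pics/w2.png

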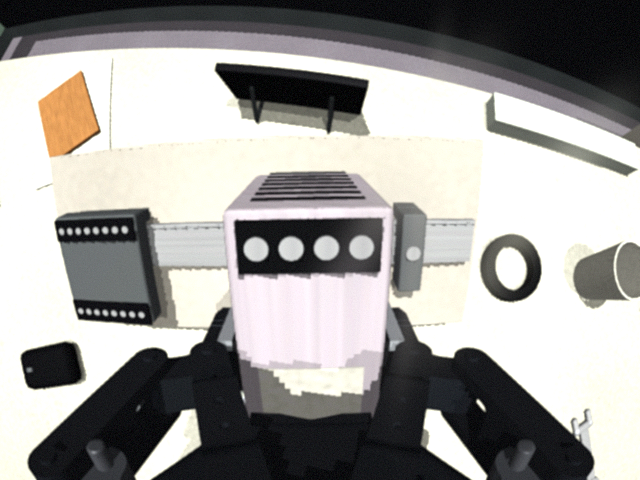

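Run:
```python
from h import *
im=cv2.imread("pics/w2.png")
f=lambda a:cv2.resize(a,None,fx=5,fy=5,interpolation=0)
a=f(im[205:280,150:230]);b=f(im[205:280,395:475])
cv2.imwrite("pics/c3.png",np.hstack([a,b]))
```

```text
(no output)
```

View pics/c3.png

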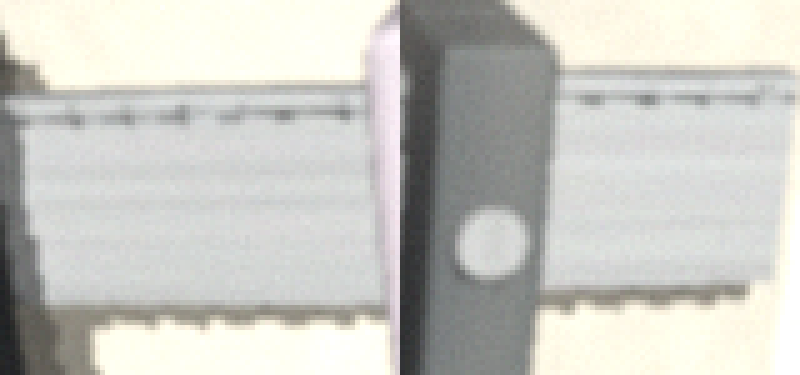

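Run:
```python
from r import *
from scipy.optimize import least_squares
d=np.load("w2.npz");p,M=d["p"],d["M"]
# points: (uv, known rail x, z, y or None)
obs=[((190,223.4),0,.017,None),((451,220),0,.017,None),((190,266),-.04,.015,None),((451,261.5),-.04,.015,None),((473.5,222),0,.017,-.2),((53,155.5),.07,0,.21),((482,138),.07,0,-.21)]
def res(v,full=False):
    o,A=rail((v[0],v[1],.14),v[2]);r=[]
    for uv,x,z,y in obs:
        P=wplane(uv,p,M,o+A[:,2]*z,A[:,2]);q=A.T@(P-o)
        r.append((q[0]-x)*1e3); r.append(0 if y is None else (q[1]-y)*1e3)
    return np.array(r)
s=least_squares(res,[.649,.052,10]);print(s.x,s.fun.reshape(-1,2))
F=rail((s.x[0],s.x[1],.14),s.x[2])
o,A=F
for u in((394,205),(417,212),(403,290),(421,290),(395,288)):print(u,A.T@(wplane(u,p,M,o+A[:,2]*.042,A[:,2])-o))
for u in((150,210),(158,323)):print(u,A.T@(wplane(u,p,M,o+A[:,2]*.043,A[:,2])-o))
# supply in hand: front-face corners at terminal end, tool frame at front plane depth
for u in((227,213),(391,210)):
    P=wplane(u,p,M,p-M[:,1]*.022,M[:,1]);print("sup",M.T@(P-p)*1e3)
print(plan(F,(.05,-.055,.12)))
```

```text
[ 0.6514  0.0475 10.3406] [[-0.9452  0.    ]
 [-0.0101  0.    ]
 [-1.6862  0.    ]
 [ 0.0679  0.    ]
 [-1.7647  2.4338]
 [-0.7949 -5.0894]
 [ 2.1109  2.6556]]
(394, 205) [ 0.019  -0.1169  0.042 ]
(417, 212) [ 0.0135 -0.1357  0.042 ]
(403, 290) [-0.0536 -0.1295  0.042 ]
(421, 290) [-0.0541 -0.1454  0.042 ]
(395, 288) [-0.0515 -0.1224  0.042 ]
(150, 210) [0.0185 0.076  0.043 ]
(158, 323) [-0.0867  0.0869  0.043 ]
sup [-53.7123 -22.     -24.2311]
sup [-54.5977 -22.      22.8397]
(array([-4.7774, -2.3972,  1.337 ]), array([ 0.1439, -0.5782,  0.4953]), array([-4.7841, -2.3525,  1.3912]), array([ 0.5748, -0.0224,  0.3144]))
```

Emit:
apply_moves(
  moves=[
    [1, -4.8, -2.4, 1.4, 0.14, -0.58, 0.5],
    [1, 12, 0, 0, 0, 0, 0],
    [1, 12, 10, 0, 0, 0, 0],
    [1, 0, 30, 0, 0, 0, 0],
    [1, 0, 30, 0, 0, 0, 0],
    [1, 0, 15, 0, 0, 0, 0],
    [1, 0, 5, 0, 0, 0, 0],
    [1, 0, 0, 0, 0, 0, 0],
    [1, 0, 0, 0, 0, 0, 0],
  ],
)

```text
time: 6.1
tool_pos: [0.5987, -0.0181, 0.2257]
tool_rot: [0.245, 0.122, 0.696, -0.664]
contact_force: [0.4, -0.6, -4.5]
gripper_width: 0.583
```

```bash
cat >> r.py <<'E'
F0=rail((.6514,.0475,.14),10.34)
def hook():
    p,M=pose();o,A=F0
    s=manip.state();S=np.c_[-M[:,0],-M[:,2],-M[:,1]]
    print("t",round(s["time"],2),"hook mm",A.T@(p+S@np.r_[.039,0,-.075]-o)*1e3,"F rail",A.T@s["contact_force"],"turn left",np.degrees(R.from_matrix(M.T@np.c_[-A[:,0],-A[:,2],-A[:,1]]).as_rotvec()),"g",s["gripper_width"])
E
python3 -c "
from r import *
hook()
print(pose()[1])"
```

```text
t 6.1 hook mm [ 27.0062 -55.1042  31.1458] F rail [-1.9867 -0.6837 -4.0235] turn left [-0.0278  0.0277 -0.1933] g 0.5829946380219669
[[-0.8502  0.4948  0.1797]
 [-0.1556  0.0898 -0.9837]
 [-0.5029 -0.8643  0.0007]]
```

Emit:
apply_moves(
  moves=[
    [1, 0, 8, 0, 0, 0, 0],
    [1, 0, 8, 0, 0, 0, 0],
    [1, 0, 6, 0, 0, 0, 0],
    [1, 0, 2, 0, 0, 0, 0],
    [1, 0, 2, 0, 0, 0, 0],
    [1, 0, 1, 0, 0, 0, 0],
    [1, 0, 0, 0, 0, 0, 0],
  ],
)

```text
time: 6.8
tool_pos: [0.612, -0.0155, 0.2015]
tool_rot: [0.245, 0.121, 0.697, -0.663]
contact_force: [-0.4, 0.0, -4.2]
gripper_width: 0.582
```

```bash
python3 -c "
from r import *
hook()"
```

```text
t 6.8 hook mm [ 26.5814 -54.8714   3.3818] F rail [-2.4392  0.1008 -3.4076] turn left [ 0.0041  0.018  -0.132 ] g 0.582061295503518
```

Emit:
apply_moves(
  moves=[
    [1, 0, 1, 0, 0, 0, 0],
    [1, 0, 1, 0, 0, 0, 0],
    [1, 0, 1, 0, 0, 0, 0],
    [1, 0, 0, 0, 0, 0, 0],
  ],
)

```text
time: 7.2
tool_pos: [0.6134, -0.0152, 0.1987]
tool_rot: [0.245, 0.121, 0.697, -0.663]
contact_force: [-0.6, -0.1, -4.2]
gripper_width: 0.582
```

```bash
python3 -c "
from r import *
hook()"
```

```text
t 7.2 hook mm [ 26.3753 -54.835    0.2784] F rail [-2.5842  0.0372 -3.3246] turn left [ 0.0087  0.0182 -0.1165] g 0.5815350830281502
```

Emit:
apply_moves(
  moves=[
    [1, 0, 1, 0, 0, 0, 0],
    [1, 0, 1, 0, 0, 0, 0],
    [1, 0, 0, 0, 0, 0, 0],
  ],
)

```text
time: 7.5
tool_pos: [0.6139, -0.0152, 0.1985]
tool_rot: [0.244, 0.12, 0.697, -0.664]
contact_force: [-14.8, -0.7, 5.8]
gripper_width: 0.579
```

```bash
python3 -c "
from r import *
hook()"
```

```text
t 7.5 hook mm [ 26.5708 -54.835   -0.2057] F rail [-9.7615  1.9394 12.3752] turn left [ 0.0189  0.076  -0.034 ] g 0.5791210906434191
```

Emit:
apply_moves(
  moves=[
    [1, 2, -1, 0, 0, 0, 0],
    [1, 4, 0, 0, 0, 0, 0],
    [1, 4, 0, 0, 0, 0, 0],
    [1, 4, 0, 0, 0, 0, 0],
    [1, 4, 0, 0, 0, 0, 0],
    [1, 3, 0, 0, 0, 0, 0],
    [1, 0, 0, 0, 0, 0, 0],
  ],
)

```text
time: 8.2
tool_pos: [0.596, -0.0186, 0.188]
tool_rot: [0.245, 0.122, 0.696, -0.664]
contact_force: [-2.7, -0.8, 0.8]
gripper_width: 0.576
```

```bash
python3 -c "
from r import *
hook()"
```

```text
t 8.2 hook mm [  5.7633 -55.1534  -0.1369] F rail [-1.9992 -0.272   2.0634] turn left [-0.0306  0.026  -0.1681] g 0.5760455732778195
```

Emit:
apply_moves(
  moves=[
    [1, 2, 0, 0, 0, 0, 0],
    [1, 1.5, 0, 0, 0, 0, 0],
    [1, 1, 0, 0, 0, 0, 0],
    [1, 0, 0, 0, 0, 0, 0],
  ],
)

```text
time: 8.6
tool_pos: [0.5926, -0.0192, 0.186]
tool_rot: [0.245, 0.122, 0.696, -0.664]
contact_force: [-0.8, -0.3, 3.4]
gripper_width: 0.577
```

```bash
python3 -c "
from r import *
hook()"
```

```text
t 8.6 hook mm [  1.794  -55.1251  -0.1349] F rail [ 0.9333 -0.102   3.3637] turn left [-0.0283  0.0254 -0.2047] g 0.5771651977957377
```

Emit:
apply_moves(
  moves=[
    [1, 1, 0, 0, 0, 0, 0],
    [1, 1, 0, 0, 0, 0, 0],
    [1, 1, 0, 0, 0, 0, 0],
    [1, 0, 0, 0, 0, 0, 0],
  ],
)

```text
time: 9.0
tool_pos: [0.5908, -0.0196, 0.1852]
tool_rot: [0.246, 0.123, 0.696, -0.663]
contact_force: [4.0, 1.2, 4.0]
gripper_width: 0.582
```

```bash
python3 -c "
from r import *
hook()"
```

```text
t 9.0 hook mm [ -0.0416 -55.2021   0.188 ] F rail [5.5916 0.4826 1.4431] turn left [-0.0398 -0.0106 -0.342 ] g 0.5821134979819675
```

Emit:
apply_moves(
  moves=[
    [1, 1, 0, 0, 0, 0, 0],
    [1, 1, 0.5, 0, 0, 0, 0],
    [1, 0, 0, 0, 0, 0, 0],
  ],
)

```text
time: 9.3
tool_pos: [0.5905, -0.0197, 0.1852]
tool_rot: [0.247, 0.124, 0.696, -0.663]
contact_force: [7.4, 3.1, 5.4]
gripper_width: 0.58
```

Run:
```python
from r import *
hook()
cv2.imwrite("pics/w4.png",np.clip(manip.grab_frame("wrist")*1.4,0,255).astype(np.uint8))
a=np.clip(cv2.resize(manip.grab_frame("side")[180:350,190:350],None,fx=3,fy=3,interpolation=2)*1.3,0,255)
cv2.imwrite("pics/s4.png",a)
```

```text
t 9.3 hook mm [ -0.0673 -55.2304   0.5104] F rail [9.5105 1.7501 0.7672] turn left [-0.053  -0.03   -0.5391] g 0.579755237758368[ WARN:0@2.122] global loadsave.cpp:1063 imwrite_ Unsupported depth image for selected encoder is fallbacked to CV_8U.
```

View pics/s4.png

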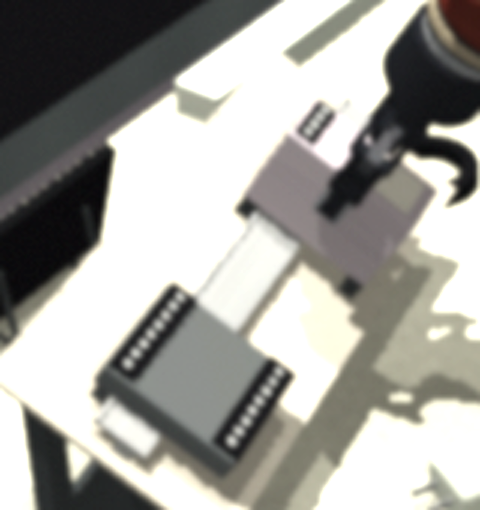

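Emit:
apply_moves(
  moves=[
    [1, -1, 0.5, 0, 0, 0, 0],
    [1, 0, 0, 2, 0, 0, 0],
    [1, 0, 0, 4, 0, 0, 0],
    [1, 0, 0, 5, 0, 0, 0],
    [1, 0, 0, 5, 0, 0, 0],
    [1, 0, 0, 5, 0, 0, 0],
    [1, 0, 0, 5, 0, 0, 0],
    [1, 0, 0, 4, 0, 0, 0],
    [1, 0, 0, 2, 0, 0, 0],
    [1, 0, 0, 0, 0, 0, 0],
  ],
)

```text
time: 10.4
tool_pos: [0.5963, -0.0485, 0.1851]
tool_rot: [0.246, 0.123, 0.699, -0.661]
contact_force: [0.3, 10.4, 11.1]
gripper_width: 0.579
```

```bash
python3 -c "
from r import *
hook()"
```

```text
t 10.4 hook mm [  0.2189 -84.1388   0.0714] F rail [ 7.4028 10.1737  8.5555] turn left [ 0.3541 -0.134  -0.3828] g 0.5789685035086493
```

Emit:
apply_moves(
  moves=[
    [1, 0, 0, 3, 0, 0, 0],
    [1, 0, 0, 3, 0, 0, 0],
    [1, 0, 0, 3, 0, 0, 0],
    [1, 0, 0, 1, 0, 0, 0],
    [1, 0, 0, 1, 0, 0, 0],
    [1, 0, 0, 1, 0, 0, 0],
  ],
)

```text
time: 11.0
tool_pos: [0.5984, -0.0596, 0.1852]
tool_rot: [0.246, 0.123, 0.699, -0.66]
contact_force: [0.4, 12.8, 11.5]
gripper_width: 0.58
```

```bash
python3 -c "
from r import *
hook()"
```

```text
t 11.0 hook mm [  0.2943 -95.4099   0.0728] F rail [ 8.0391 12.4894  8.6412] turn left [ 0.4241 -0.1235 -0.3822] g 0.5796444067119869
```

Emit:
apply_moves(
  moves=[
    [1, 0, 0, 1, 0, 0, 0],
    [1, 0, 0, 1, 0, 0, 0],
    [1, 0, 0, 1, 0, 0, 0],
  ],
)

```text
time: 11.3
tool_pos: [0.5989, -0.0625, 0.1852]
tool_rot: [0.246, 0.123, 0.699, -0.66]
contact_force: [0.2, 12.4, 12.2]
gripper_width: 0.579
```

```bash
python3 -c "
from r import *
hook()"
```

```text
t 11.3 hook mm [  0.2952 -98.3523   0.0711] F rail [ 8.1805 12.1518  9.3756] turn left [ 0.4299 -0.1257 -0.3821] g 0.5786086406378378
```

Emit:
apply_moves(
  moves=[
    [1, 0, 0, 1, 0, 0, 0],
    [1, 0, 0, 1, 0, 0, 0],
  ],
)

```text
time: 11.5
tool_pos: [0.5993, -0.0644, 0.1852]
tool_rot: [0.246, 0.123, 0.699, -0.66]
contact_force: [-0.3, 14.9, 14.2]
gripper_width: 0.583
```

Emit:
apply_moves(
  moves=[
    [1, 0, 0, 1, 0, 0, 0],
    [1, 0, 0, 0.5, 0, 0, 0],
  ],
)

```text
time: 11.7
tool_pos: [0.5993, -0.0646, 0.1852]
tool_rot: [0.246, 0.122, 0.7, -0.659]
contact_force: [-2.2, 19.3, 14.6]
gripper_width: 0.575
```

Emit:
apply_moves(
  moves=[
    [1, 0, 0, 0.5, 0, 0, 0],
    [1, 0, 0, 0, 0, 0, 0],
  ],
)

```text
time: 11.9
tool_pos: [0.5993, -0.0647, 0.1852]
tool_rot: [0.246, 0.122, 0.7, -0.659]
contact_force: [-2.7, 19.9, 14.6]
gripper_width: 0.577
```

```bash
python3 -c "
from r import *
hook()"
```

```text
t 11.9 hook mm [   0.264  -100.2365    0.0654] F rail [ 8.0541 20.0506 12.1594] turn left [ 0.6617 -0.1356 -0.3458] g 0.57743706551199
```

Emit:
apply_moves(
  moves=[
    [1, 0, 0, -3, 0, 0, 0],
    [1, 0, 0, -3, 0, 0, 0],
    [1, 0, 0, -3, 0, 0, 0],
    [1, 0, 0, -3, 0, 0, 0],
    [1, 0, 0, -2, 0, 0, 0],
    [1, 0, 0, -1, 0, 0, 0],
    [1, 0, 0, 0, 0, 0, 0],
  ],
)

```text
time: 12.6
tool_pos: [0.5978, -0.0575, 0.1851]
tool_rot: [0.247, 0.124, 0.694, -0.665]
contact_force: [2.9, -6.5, 6.3]
gripper_width: 0.578
```

```bash
python3 -c "
from r import *
hook()"
```

```text
t 12.6 hook mm [  0.1625 -94.0883   0.1829] F rail [ 4.625  -6.9177  4.5552] turn left [-0.3897  0.0851 -0.4515] g 0.5780789856020249
```

Emit:
apply_moves(
  moves=[
    [1, 0, 0, -1.5, 0, 0, 0],
    [1, 0, 0, -1.5, 0, 0, 0],
    [1, 0, 0, -0.5, 0, 0, 0],
    [1, 0, 0, 0, 0, 0, 0],
  ],
)

```text
time: 13.0
tool_pos: [0.5972, -0.0542, 0.1851]
tool_rot: [0.246, 0.124, 0.694, -0.665]
contact_force: [3.4, -6.9, 6.2]
gripper_width: 0.58
```

Run:
```python
from r import *
hook()
p,M=pose();np.savez("w5",p=p,M=M)
cv2.imwrite("pics/w5.png",np.clip(manip.grab_frame("wrist")[130:430,150:500]*1.6,0,255).astype(np.uint8).repeat(2,0).repeat(2,1))
```

```text
t 13.0 hook mm [  0.1561 -90.7792   0.1889] F rail [ 4.9172 -7.4048  4.3048] turn left [-0.4037  0.0799 -0.451 ] g 0.5795078798015533
```

View pics/w5.png

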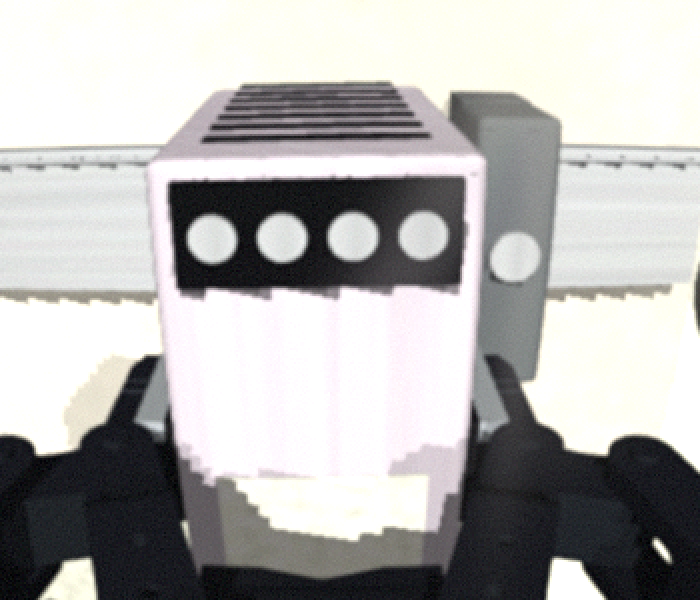

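Emit:
apply_moves(
  moves=[
    [1, 0, 0, 1, 0, 0, 0],
    [1, 0, 0, 1, 0, 0, 0],
    [0.1, 0, 0, 0, 0, 0, 0],
    [-0.2, 0, 0, 0, 0, 0, 0],
    [-0.4, 0, 0, 0, 0, 0, 0],
    [-0.7, 0, 0, 0, 0, 0, 0],
    [-1, 0, 0, 0, 0, 0, 0],
    [-1, 0, 0, 0, 0, 0, 0],
    [-1, 0, 0, 0, 0, 0, 0],
  ],
)

```text
time: 13.95
tool_pos: [0.5953, -0.0535, 0.182]
tool_rot: [0.244, 0.121, 0.697, -0.663]
contact_force: [-0.5, 0.3, -0.2]
gripper_width: 0.999
```

```bash
python3 -c "
from r import *
hook()"
```

```text
t 13.95 hook mm [ -3.3428 -89.2452  -1.8977] F rail [-0.4416  0.4269  0.0178] turn left [ 0.0202  0.0138 -0.0955] g 0.9991392922335631
```

Emit:
apply_moves(
  moves=[
    [-1, 0, -5, 0, 0, 0, 0],
    [-1, 0, -15, 0, 0, 0, 0],
    [-1, 0, -25, 0, 0, 0, 0],
    [-1, 0, -25, 0, 0, 0, 0],
    [-1, 0, -25, 0, 0, 0, 0],
    [-1, 0, -25, 0, 0, 0, 0],
    [-1, 0, -10, 0, 0, 0, 0],
    [-1, 0, 0, 0, 0, 0, 0],
    [-1, 0, 0, 0, 0, 0, 0],
  ],
)

```text
time: 14.85
tool_pos: [0.5312, -0.0652, 0.2939]
tool_rot: [0.244, 0.121, 0.697, -0.663]
contact_force: [-0.8, 0.6, -0.5]
gripper_width: 0.999
```

Run:
```python
from r import *
hook()
p,M=pose();np.savez("w6",p=p,M=M)
cv2.imwrite("pics/w6.png",np.clip(manip.grab_frame("wrist")[130:380,180:460]*1.6,0,255).astype(np.uint8).repeat(2,0).repeat(2,1))
cv2.imwrite("pics/s6.png",manip.grab_frame("side")[150:350,200:350].repeat(3,0).repeat(3,1))
```

```text
t 14.85 hook mm [ -3.8338 -89.3054 127.6132] F rail [-0.8452  0.7439 -0.078 ] turn left [ 0.0238 -0.0008 -0.0847] g 0.9991574757175665
```

View pics/w6.png

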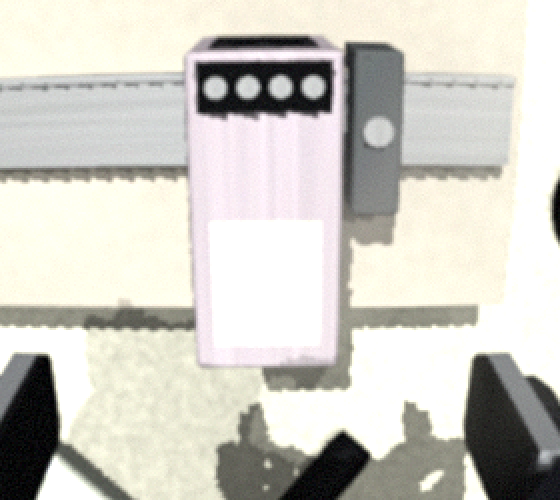

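View pics/s6.png

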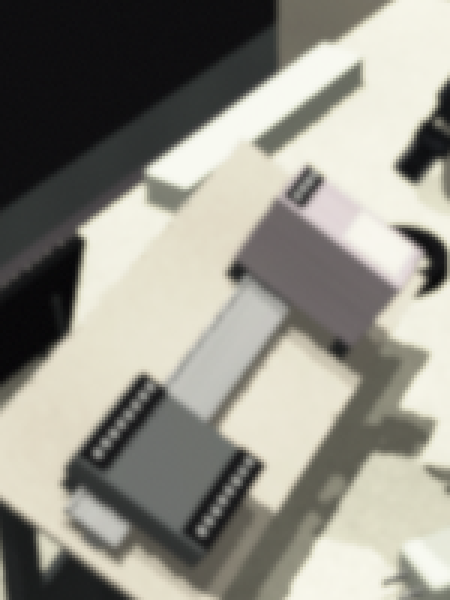

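Run:
```python
from r import *
d=np.load("w6.npz");p,M=d["p"],d["M"];o,A=F0
g=lambda u,z:A.T@(wplane((u[0]/2+180,u[1]/2+130),p,M,o+A[:,2]*z,A[:,2])-o)*1e3
q=np.array([g(u,.097) for u in((186,52),(341,52),(337,365),(198,365))]);print(q,q.mean(0))
dd=q[0]+q[1]-q[2]-q[3];print("yaw",np.degrees(np.arctan2(dd[1],dd[0])),np.linalg.norm(dd)/2)
for u in((358,56),(402,54),(398,212),(351,208)):print(g(u,.042))
```

```text
[[  15.4726  -65.8949   97.    ]
 [  15.5059 -113.7513   97.    ]
 [ -92.9505 -115.9132   97.    ]
 [ -92.908   -66.8289   97.    ]] [-38.72   -90.5971  97.    ]
yaw 0.817977687894615 108.42949266181793
[   9.1898 -126.2418   42.    ]
[  10.3785 -143.4307   42.    ]
[ -53.5849 -144.6631   42.    ]
[ -51.923  -125.2792   42.    ]
```

```bash
python3 -c "
from plant import manip
manip.job_done()"
```

```text
the job is handed in; nothing more can be done
```

The power supply is hooked on the rail, seated behind the lip, and released with about a 10 mm air gap to the end stop. I handed the job in at about 15 s of robot time; it reports no verdict.

- **Seating:** I lowered the supply in the free stretch, about 80 mm from the end stop's centre, until it met the panel. I then slid it down until the hook stopped against the lip, with the hook corner measured within 0.5 mm of home.
- **Touching the stop:** I slid it along the rail in 1 mm steps. The force along the rail rose from about 12 N of friction to 20 N and the motion stopped, so the contact force was about 8 N by estimate. I then backed off about 9.5 mm by the arm's reading.
- **Last checks:** A wrist picture after letting go put the hook corner 0.3 mm from home up the slope. It is about 44.5 mm from the end stop's origin (45 mm is a 10 mm gap), with the supply turned 0.8° from square to the rail. The arm had pulled back about 130 mm and read only about 1 N, its zero level.

**Not confirmed:** I did not measure the hook's distance from the panel after release. The side picture shows the supply lying flat on the panel. The views disagreed by only 1–3 mm, and no check failed. I did not measure the bystanders again, but the arm's path stayed clear of them.

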